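Tag the packed tote and send it down the belt

ROBOT

A 6-joint arm with a two-finger parallel gripper is mounted at the origin on the work surface. World frame = base frame: x ahead of the robot, y to its left, z up, the work surface at z = 0. Lengths are in m, angles in rad, forces in N, time in s.
With the tool pointing down it reaches from about 0.35 to 0.975 m from the base axis. Payload 4.9 kg.
Tool frame: the origin (TCP) lies at the very end of the fingers, on their centre line; the grasp point (between the pads) lies 19 mm behind it; y points along the fingers, z is the direction in which the jaws open and shut, and the axes are right-handed (so a half turn about y gives the same grasp; the last joint's range is limited). The gripper opens to 85 mm and grips with 20 to 120 N. Pads are 22 mm wide; open, the fingers measure 114 mm over their backs; the gripper's body (76 mm by 85 mm) begins 54 mm behind the grasp point. The pads swing forward as they close: fully open they stand 13 mm farther back than shut.
Start: joints at [1.144, 0.053, 1.613, -0, 1.476, -0.119], TCP at [0.189, 0.596, 0.231] pointing down, gripper open.
Joint ranges: [-3.01, 3.01], [-1.01, 2.22], [0.06, 2.58], [-1.02, 4.17], [0.09, 2.62], [-3.14, 3.14]. Speed limits (rad/s): [2.57, 2.57, 3.14, 3.14, 3.14, 3.14].

INTERFACE

Orientations are given as a rotation vector (axis times angle).
In Python, from station import ctrl gives the robot as it stands.
- The arm moves only by the tool arm_command, never from a script. Its argument "steps" is a list of rows, each a list of 3 entries, a list of its own where there are three numbers: the shift along the tool's x, y, z in m, then the turn, a rotation vector about the tool's x, y, z in degrees, then the opening, from 0 (shut) to 1 (fully open). In form: [[[dx, dy, dz], [ax, ay, az], gripper], ...]. A call has 1 to 5 rows; each row is the pose to reach, as a shift and turn from the pose measured when the call began, along the tool's axes at that moment; what a row does not reach only later rows make up. A row lasts 1/10 s, in which the tool goes at most 50 mm and 8.59 degrees, less where a joint would pass 70% of its speed; a pose out of reach is approached as far as the arm can. A call with a gripper value outside its range is refused whole. The fingers move at their own pace and stop on an object; "force" is the grip in N (left out, the last holds). Time passes only in rows, so rows that repeat a pose let the fingers close. It gives the time, the measured TCP pose, the force and the opening at its end, in the units of the state.
- ctrl.get_obs(): the state, without advancing time (a new reading comes with each control period).
- ctrl.get_image(name): name is "scene" or "top" or "wrist"; returns a dict with "img" (400x640x3 uint8, red, green, blue), "camera_matrix" (3x3 intrinsics, pixels), "world_from_camera" (4x4, takes a point from camera to world coordinates). Camera axes: x right, y up, looking along -z (the intrinsics and any distortion apply to the point x, -y, -z); pixel columns grow to the right and rows downward; lengths in m; the calibration is good to about 2 mm. A picture is of the moment at which its call begins. There is no depth.
- ctrl.finish_job(): hands the job in, once; it reports no verdict.
Trained networks look in a picture, given as the dict that the camera call returned (one of the last four; its "shot" number tells which), for a name from the list of things; names that differ only in an ending like _2 or _b are one class to them, and where a whole thing is asked for, a point or a joint stands for the part that bears it (a point fixed in the world has none). Each returns a list of dicts, best first, with "confidence" (0 to 1); they miss things now and then, are a little off and sometimes report something else, mostly with a low value. They report only what shows in the picture. A call takes as long as a camera call.
- ctrl.boxes_of(picture, name): "position" ([row, column] in pixels, amid what is visible of it).
The state is a dict: "t": time; "q": joint angles; "dq": joint speeds; "effort": joint torques, N m; "tool_pos": TCP position; "tool_rot": TCP orientation; "contact_force": force on the tool from outside, world axes, zero at the start; "wrist_torque": the same for the moment, N m; "opening": finger opening in m.
Only numpy, scipy, OpenCV 4.12 (cv2) and the standard library are available. Lean on these libraries where they do the work, as an engineer would, in place of code of your own. Each camera call takes 0.05 s, during which the arm holds its last target.

TASK

This packed tote goes out as priority: take the yellow card holder off the stand and hang it by its hook over the rim of the tote's long side nearest the robot, card on the outside, fully seated. The belt is stopped, so also push the tote along it, standing upright, until it sits square up against the steel end stop with the card still hanging on it. Leave the red and green cards on the stand, and the tape roll and pads on the bench, as they are.

Things in the scene. Friction and masses are not known exactly. Their poses are not given: they have to be found in the camera images.
- conveyor: Fixed, stopped belt conveyor on the bench, 760 mm long (its y), 285 mm wide (its x). Origin: centre of its underside. Belt surface at z = 55 mm; downstream is its -y (the robot's right). Side profiles 25 mm wide stand 18 mm above the belt as curbs, the lane between them 235 mm wide. A steel end stop with a rubber face stands across the -y end, top 198 mm above the bench.
- stop_face (a point): Point at belt height, in the middle of the lane, in the plane of the rubber face of the end stop; axes as the conveyor's, the tote comes from +y.
- tote: Blue open plastic tote, 300 mm long (its y, along the belt), 200 mm wide (its x), 120 mm high, loose on the belt. Origin: centre of its underside; z up, -x is the long side nearest the robot, -y the end that goes to the stop. 0.5 to 0.75 kg, plus two loose 0.13 kg cartons inside, tops 65 mm above the tote's underside; it slides under a push of 5 to 15 N.
- near_rim (a point): Middle of the tote's long side nearest the robot, on top of the lip, on its centre line, 120 mm above the tote's underside; axes as the tote's. The lip runs all round the top: 12 mm wide, 14 mm high, flat on top, flush inside with the 4 mm wall; below it the outside is 8 mm further in.
- tote_nose (a point): Middle of the tote's leading (-y) end: plumb below the outer face of the lip, at the height of the underside. Axes as the tote's.
- card_yellow: Yellow rigid hook-on card holder, 60 g, 60 mm wide (its y). Origin: middle of the seat, the underside of the 4 mm bridge that rests on a rim. z up, +x is the card side: there a 3 mm panel with a white card hangs 80 mm below the seat. On the -x side a 3 mm tongue hangs 32 mm below it, its lower 11 mm flared out by 5 mm. Gap between panel and tongue 20 mm. Starts hung on the stand's bar.
- card_yellow_panel (a point): Middle of the yellow holder's card panel, 11.5 mm to its +x and 40 mm below the seat.
- card_red: Red card holder of the same shape, hung on the stand; stays there.
- card_green: Green card holder of the same shape, hung on the stand; stays there.
- card_stand: Fixed grey stand to the right of the robot: foot 270 x 80 mm, upright sheet, and a top bar 260 mm long (its x), 12 mm thick (its y), its top 120 mm above the bench. Origin: centre of its underside. The three holders hang on the bar about 85 mm apart, in any order of colours, card side towards its +y.
- tape_roll: Loose roll of tape lying flat, 104 mm across, 48 mm high; a bystander. Origin: centre of its underside.
- pads: Loose stack of cardboard pads, 100 x 150 x 42 mm, on the bench on the robot's side of the conveyor; a bystander. Origin: centre of its underside.
- tote_tail (a point): Middle of the tote's trailing (+y) end: in the plane of the outer face of the lip, at the height of the lip's top, 120 mm above the underside. Axes as the tote's.
- card_yellow_grip (a point): Middle of the yellow holder's upright grip tab, 22 mm above the seat; axes as the holder's. The tab is 10 mm thick (x), 40 mm wide (y) and stands on the bridge, from 4 to 40 mm above the seat.

How it is judged:
At the end, for the whole second after the job is handed in: Yellow holder at rest on the near lip: seat -4 to +6 mm from its top, within 9 mm of its centre line and 115 mm of its middle, panel outside, upright within 0.2 rad, square within 0.26. Tote at rest flat on the belt, nose within 8 mm of the stop face, square within 0.08 rad (z of card_yellow in the frame of near_rim between -0.004 and 0.006 m and x of card_yellow in the frame of near_rim between -0.009 and 0.009 m and y of card_yellow in the frame of near_rim between -0.115 and 0.115 m and x of card_yellow_panel in the frame of near_rim below -0.001 m and angle between the x axis of card_yellow and the x axis of tote, either way round below 0.26 rad and angle between card_yellow's own z axis and vertical below 0.2 rad and contact force between card_yellow and tote above 0.1 N and linear speed of each of card_yellow, tote below 0.02 m/s and y of tote_nose in the frame of stop_face below 0.008 m and z of tote_nose in the frame of stop_face below 0.006 m and angle between the y axis of tote and the y axis of conveyor, either way round below 0.08 rad and angle between tote's own z axis and vertical below 0.05 rad); the robot touches nothing.
It fails at once if the tote is tipped by more than 0.2 rad (angle between tote's own z axis and vertical above 0.2 rad).
It fails at once if the tote is lifted more than 30 mm off the belt instead of pushed along it (z of tote in the frame of stop_face above 0.03 m).
It fails at once if the red or green card is moved by more than 25 mm (distance of any of card_red, card_green from where it was at the start of the episode above 0.025 m).
It fails at once if the tape roll or the pads are moved by more than 30 mm (distance of any of tape_roll, pads from where it was at the start of the episode above 0.03 m).
It also fails if it takes over 70 s, if anything falls off the work surface, if the arm or the gripper's body presses on something with over 40 N, if the wrist force passes 120 N, or if a joint passes its speed limit or range.

## Working session

There is one attempt and no reset: what is moved stays moved. The work goes in short steps, Python scripts to look and compute and a tool call to move; the robot and the scene stay as the last step left them, time stands still between calls to the robot, and variables do not carry over. Pictures are saved under pics/ and viewed, and the job is handed in when it is done.

Besides the shell and the picture viewer there is one more tool, called after ">>>" as name([rows], argument=value, ...), one row to a line, values as JSON. arm_command: Moves the arm, as the interface text tells. Its arguments: {"type":"object","properties":{"steps":{"type":"array"},"force":{"type":"number"}},"required":["steps"]}

```bash
ls; mkdir -p pics; cat > h.py <<'E'
import numpy as np, cv2
from scipy.spatial.transform import Rotation as R
from station import ctrl
def shot(name,fn):
    p=ctrl.get_image(name); cv2.imwrite('pics/'+fn,p['img'][:,:,::-1]); return p
def ray(p,rc):
    K=np.array(p['camera_matrix']);T=np.array(p['world_from_camera'])
    x=np.linalg.inv(K)@[rc[1],rc[0],1.]; d=T[:3,:3]@[x[0],-x[1],-x[2]]
    return T[:3,3],d/np.linalg.norm(d)
def atz(p,rc,z):
    o,d=ray(p,rc); return o+d*(z-o[2])/d[2]
def tri(rs):
    A=np.zeros((3,3));b=np.zeros(3)
    for o,d in rs:
        M=np.eye(3)-np.outer(d,d);A+=M;b+=M@o
    return np.linalg.solve(A,b)
def proj(p,X):
    K=np.array(p['camera_matrix']);T=np.array(p['world_from_camera'])
    c=T[:3,:3].T@(np.array(X)-T[:3,3]); u=K@[c[0],-c[1],-c[2]]; return u[1]/u[2],u[0]/u[2]
E
python3 - <<'E'
from h import *
np.set_printoptions(precision=4,suppress=True)
o=ctrl.get_obs(); print({k:np.round(v,3) for k,v in o.items()})
print(R.from_rotvec(o['tool_rot']).as_matrix())
a=shot('scene','s0.png');b=shot('top','t0.png')
for p in (a,b):
    print(p['world_from_camera'],[k for k in p])
    for n in ['conveyor','tote','near_rim','tote_nose','tote_tail','stop_face','card_yellow','card_yellow_grip','card_red','card_green','card_stand','tape_roll','pads']:
        print(n,[(np.round(x['position'],1),round(x['confidence'],2)) for x in ctrl.boxes_of(p,n)[:2]])
print(ctrl.get_obs()['t'])
E
```

```text
pics
{'t': np.float64(0.0), 'q': array([ 1.144,  0.053,  1.614,  0.   ,  1.476, -0.119]), 'dq': array([ 0.   ,  0.001, -0.001, -0.001,  0.   ,  0.001]), 'effort': array([  0.001, -39.367, -37.018,  -0.   ,   0.007,  -0.   ]), 'tool_pos': array([0.189, 0.595, 0.23 ]), 'tool_rot': array([-1.559,  0.242, -0.241]), 'contact_force': array([0.416, 0.224, 0.165]), 'wrist_torque': array([ 0.037, -0.024,  0.002]), 'opening': np.float64(0.085)}
[[ 0.953  -0.0008  0.303 ]
 [-0.303  -0.0018  0.953 ]
 [-0.0003 -1.     -0.002 ]]
[[ 0.0358 -0.6485  0.7604  1.232 ]
 [ 0.9993  0.0124 -0.0365  0.008 ]
 [ 0.0143  0.7611  0.6484  0.7449]
 [ 0.      0.      0.      1.    ]] ['img', 'camera_matrix', 'world_from_camera', 'shot']
conveyor [(array([278.6, 321.8]), 0.58)]
tote [(array([237.5, 344.5]), 0.82)]
near_rim [(array([240.6, 345.5]), 0.59)]
tote_nose [(array([242.6, 345.6]), 0.81), (array([226.3, 158.3]), 0.53)]
tote_tail [(array([242.3, 345.3]), 0.89)]
stop_face [(array([280.6, 315.4]), 0.57)]
card_yellow [(array([227.3, 159.3]), 0.86)]
card_yellow_grip [(array([227.1, 157.8]), 0.68)]
card_red [(arra
[... 507 characters left out ...]
ray([153.4, 295.2]), 0.76), (array([237.8, 457.7]), 0.47)]
tote_nose [(array([154.7, 302. ]), 0.82), (array([182.6, 448.7]), 0.48)]
tote_tail [(array([159.2, 298.8]), 0.71), (array([209.2, 452.7]), 0.67)]
stop_face [(array([154.5, 295.8]), 0.68), (array([203.2, 291.3]), 0.65)]
card_yellow [(array([201.3, 290. ]), 0.74), (array([179.7, 452.6]), 0.7)]
card_yellow_grip [(array([183.6, 451.7]), 0.85), (array([260., 197.]), 0.28)]
card_red [(array([237. , 457.6]), 0.66)]
card_green [(array([206.7, 454.3]), 0.81)]
card_stand [(array([219.3, 441. ]), 0.77), (array([203.1, 291.3]), 0.4)]
tape_roll [(array([257.8, 194.5]), 0.83)]
pads [(array([253. , 260.7]), 0.92), (array([157.4, 298.5]), 0.21)]
1.4
```

View pics/s0.png

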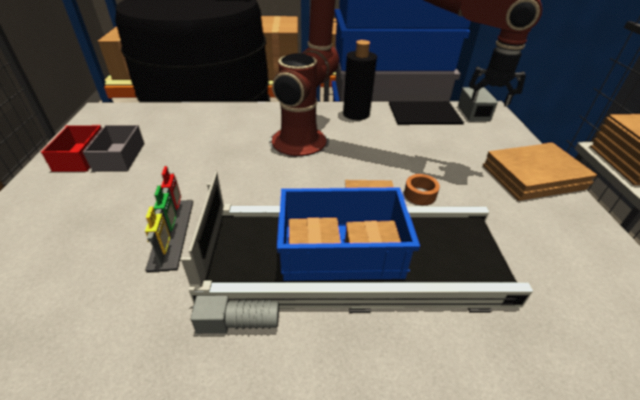

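View pics/t0.png

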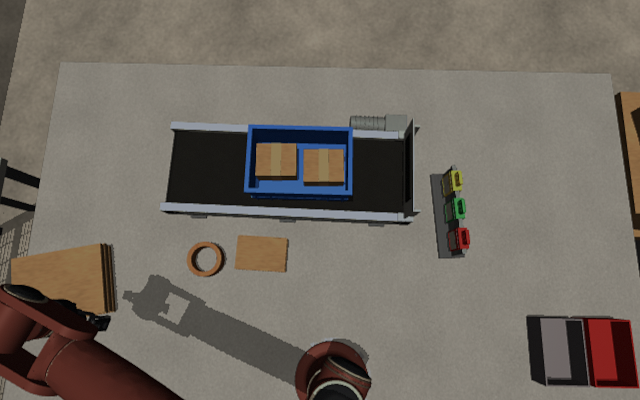

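The scene view shows the cards at about column 160, with yellow at row 227 and farthest from the robot. The tote is mid-belt, with the stop at its left. In the top view the yellow tab is near (180,453), the tote rim spans columns 245–353 and the stop face is near column 408. I'll enlarge these areas for measuring.

```bash
python3 - <<'E'
import cv2
t=cv2.imread('pics/t0.png')
cv2.imwrite('pics/t0a.png',cv2.resize(t[110:230,150:430],None,fx=2.85,fy=2.85,interpolation=cv2.INTER_CUBIC))
cv2.imwrite('pics/t0b.png',cv2.resize(t[155:265,395:495],None,fx=5,fy=5,interpolation=cv2.INTER_CUBIC))
s=cv2.imread('pics/s0.png')
cv2.imwrite('pics/s0b.png',cv2.resize(s[155:280,130:230],None,fx=4.8,fy=4.8,interpolation=cv2.INTER_CUBIC))
E
```

```text
(no output)
```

View pics/t0a.png

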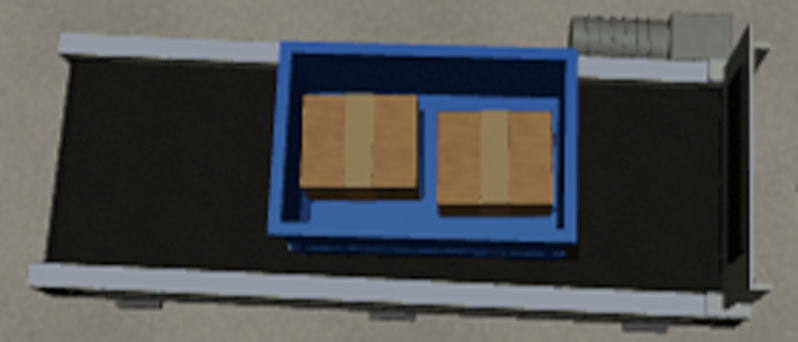

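View pics/t0b.png

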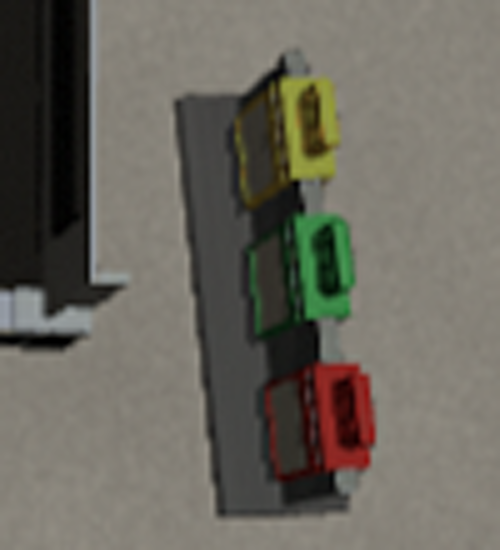

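View pics/s0b.png

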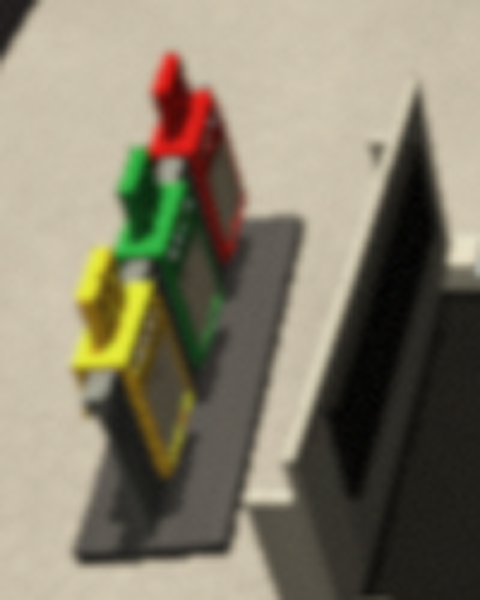

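```bash
cat > m.py <<'E'
from h import *
np.set_printoptions(precision=4,suppress=True)
import pickle
a=ctrl.get_image('scene');b=ctrl.get_image('top');pickle.dump((a,b),open('ab.pkl','wb'))
tb=lambda x,y:(155+y/5-.4,395+x/5-.4)
ta=lambda x,y:(110+y/2.85-.3,150+x/2.85-.3)
sb=lambda x,y:(155+y/4.8-.4,130+x/4.8-.4)
P=lambda n,*r:print(n,*r)
for n,q in dict(TL=(285,80),TR=(331,80),BL=(291,183),BR=(337,178)).items(): P('bridge',n,atz(b,tb(*q),.124))
for n,q in dict(f1=(177,97),f2=(217,515),f3=(345,510)).items(): P('foot',n,atz(b,tb(*q),.006))
for n,q in dict(far=(293,52),near=(350,492)).items(): P('bar',n,atz(b,tb(*q),.12))
for n,q in dict(TL=(281,42),TR=(577,49),BR=(577,243),BL=(269,236)).items(): P('tote',n,atz(b,ta(*q),.175))
for n,q in dict(a=(60,34),b=(58,55),c=(30,263),d=(28,285)).items(): P('curb+y',n,atz(b,ta(*q),.073))
for n,q in dict(c=(705,291),d=(705,312),e=(705,60),f=(705,81)).items(): P('curb-y',n,atz(b,ta(*q),.073))
for n,q in dict(t1=(750,25),t2=(750,303)).items(): P('stop top outer',n,atz(b,ta(*q),.198))
for n,q in dict(s1=(417,88),s2=(287,463)).items(): P('stop scene',n,atz(a,sb(*q),.198))
E
python3 m.py
```

```text
bridge TL [ 0.6053 -0.3416  0.124 ]
bridge TR [ 0.6059 -0.3687  0.124 ]
bridge BL [ 0.5431 -0.3422  0.124 ]
bridge BR [ 0.5467 -0.3691  0.124 ]
foot f1 [ 0.6276 -0.3112  0.006 ]
foot f2 [ 0.3595 -0.3262  0.006 ]
foot f3 [ 0.3642 -0.4058  0.006 ]
bar far [ 0.6238 -0.3486  0.12  ]
bar near [ 0.3654 -0.3682  0.12  ]
tote TL [0.7147 0.2532 0.175 ]
tote TR [ 0.714  -0.0448  0.175 ]
tote BR [ 0.5138 -0.0456  0.175 ]
tote BL [0.5141 0.2533 0.175 ]
curb+y a [0.7607 0.5165 0.073 ]
curb+y b [0.7361 0.5163 0.073 ]
curb+y c [0.5028 0.5228 0.073 ]
curb+y d [0.4792 0.5225 0.073 ]
curb-y c [ 0.4883 -0.189   0.073 ]
curb-y d [ 0.4659 -0.1886  0.073 ]
curb-y e [ 0.7466 -0.194   0.073 ]
curb-y f [ 0.7222 -0.1935  0.073 ]
stop top outer t1 [ 0.7338 -0.2142  0.198 ]
stop top outer t2 [ 0.4543 -0.2065  0.198 ]
stop scene s1 [ 0.4788 -0.2052  0.198 ]
stop scene s2 [ 0.7391 -0.2145  0.198 ]
```

```bash
cat >> h.py <<'E'
def pose(yaw,tilt=0):
    # tool y down, tool z (jaw) at world yaw; tilt: deg about world x applied after (positive: tip leads to -y)
    z=np.array([np.cos(yaw),np.sin(yaw),0]);y=np.array([0,0,-1.]);x=np.cross(y,z)
    M=np.c_[x,y,z]
    return R.from_euler('x',-tilt,degrees=True).as_matrix()@M
def rel(p,M):
    o=ctrl.get_obs();R0=R.from_rotvec(o['tool_rot']).as_matrix()
    d=R0.T@(np.array(p)-o['tool_pos']);w=R.from_matrix(R0.T@M).as_rotvec(degrees=True)
    print('shift',np.round(d,4).tolist(),'turn',np.round(w,2).tolist())
def st():
    o=ctrl.get_obs();print('t',round(float(o['t']),2),'p',np.round(o['tool_pos'],4),'F',np.round(o['contact_force'],2),'op',round(float(o['opening']),4),'q',np.round(o['q'],2));return o
E
python3 - <<'E'
from h import *
print(pose(-0.02,25)[:,1])
rel([.614,.33,.25],pose(-0.02,25))
E
```

```text
[ 0.         -0.42261826 -0.90630779]
shift [0.4852, -0.0187, -0.1245] turn [-15.59, 72.27, -21.77]
```

>>> arm_command([
  [[0.485,-0.019,-0.125],[-15.6,72.3,-21.8],0.5],
  [[0.485,-0.019,-0.125],[-15.6,72.3,-21.8],0.5],
  [[0.485,-0.019,-0.125],[-15.6,72.3,-21.8],0.5],
  [[0.485,-0.019,-0.125],[-15.6,72.3,-21.8],0.5],
  [[0.485,-0.019,-0.125],[-15.6,72.3,-21.8],0.5],
], force=40)

```text
t: 2.0
tool_pos: [0.4023, 0.4618, 0.2412]
tool_rot: [-1.599, 0.658, -0.965]
contact_force: [-0.1, 1.2, 0.4]
opening: 0.0425
```

```bash
python3 - <<'E'
from h import *
st();rel([.614,.32,.25],pose(-0.02,25))
E
```

```text
t 2.0 p [0.4023 0.4618 0.2412] F [-0.08  1.24  0.4 ] op 0.0425 q [ 0.83  0.12  1.54 -0.22  1.62  0.29]
shift [0.2275, 0.0413, 0.1073] turn [-6.87, 31.66, -9.55]
```

>>> arm_command([
  [[0.2275,0.041,0.107],[-6.9,31.7,-9.5],0.5],
  [[0.2275,0.041,0.107],[-6.9,31.7,-9.5],0.5],
  [[0.2275,0.041,0.107],[-6.9,31.7,-9.5],0.5],
  [[0.2275,0.041,0.107],[-6.9,31.7,-9.5],0.5],
  [[0.2275,0.041,0.107],[-6.9,31.7,-9.5],0.5],
])

```text
t: 2.5
tool_pos: [0.61, 0.3228, 0.2489]
tool_rot: [-1.511, 0.984, -1.542]
contact_force: [-1.9, -0.0, 0.8]
opening: 0.0428
```

```bash
python3 - <<'E'
from h import *
st();rel([.614,.32,.105],pose(-0.02,25))
shot('top','t1.png');shot('scene','s1.png')
E
```

```text
t 2.5 p [0.61   0.3228 0.2489] F [-1.86 -0.    0.76] op 0.0428 q [ 0.53  0.35  1.28 -0.38  1.73  0.53]
shift [-0.0584, 0.1316, 0.003] turn [0.12, -0.1, 0.01]
```

View pics/s1.png

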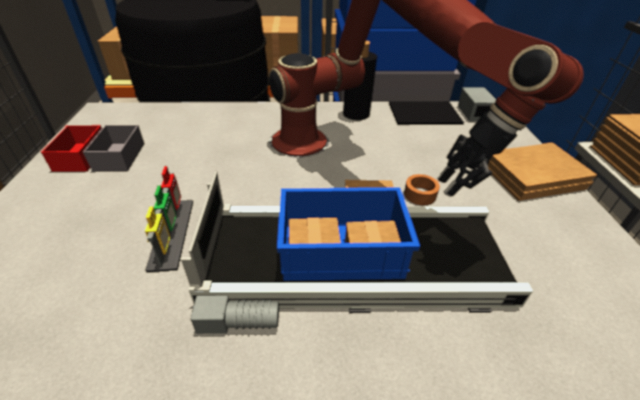

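The tilted gripper hangs at (170,460), behind the tote's tail, with its tip leading towards the tote. I'll lower it next.

>>> arm_command([
  [[-0.0585,0.132,0.003],[0,0,0],0.5],
  [[-0.0585,0.132,0.003],[0,0,0],0.5],
  [[-0.0585,0.132,0.003],[0,0,0],0.5],
  [[-0.0585,0.132,0.003],[0,0,0],0.5],
])

```text
t: 3.0
tool_pos: [0.6117, 0.314, 0.096]
tool_rot: [-1.525, 0.991, -1.543]
contact_force: [-1.8, -0.6, -1.0]
opening: 0.0428
```

```bash
python3 - <<'E'
from h import *
st();rel([.613,.25,.105],pose(-0.02,25))
E
```

```text
t 3.0 p [0.6117 0.314  0.096 ] F [-1.77 -0.62 -1.  ] op 0.0428 q [ 0.52  0.47  1.39 -0.38  1.52  0.6 ]
shift [0.0616, 0.0193, 0.0029] turn [0.86, -0.07, 0.44]
```

>>> arm_command([
  [[0.015,0.0,0.001],[0.9,0,0.4],0.5],
  [[0.03,0.004,0.002],[0.9,0,0.4],0.5],
  [[0.04,0.01,0.003],[0.9,0,0.4],0.5],
  [[0.05,0.015,0.003],[0.9,0,0.4],0.5],
  [[0.06,0.019,0.003],[0.9,0,0.4],0.5],
])

```text
t: 3.5
tool_pos: [0.614, 0.252, 0.1059]
tool_rot: [-1.505, 0.982, -1.541]
contact_force: [1.8, 7.1, 0.0]
opening: 0.0427
```

```bash
python3 - <<'E'
from h import *
st();rel([.612,.19,.105],pose(-0.02,25));shot('scene','s2.png')
E
```

```text
t 3.5 p [0.614  0.252  0.1059] F [1.81 7.15 0.01] op 0.0427 q [ 0.44  0.38  1.49 -0.39  1.47  0.54]
shift [0.0559, 0.0269, -0.0009] turn [-0.18, -0.1, -0.19]
```

View pics/s2.png

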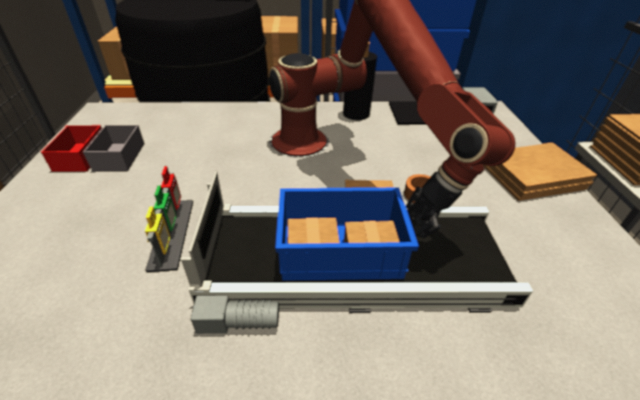

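>>> arm_command([
  [[0.011,0.005,0],[0,0,0],0.5],
  [[0.022,0.011,0],[0,0,0],0.5],
  [[0.034,0.016,0],[0,0,0],0.5],
  [[0.045,0.022,-0.001],[0,0,0],0.5],
  [[0.056,0.027,-0.001],[0,0,0],0.5],
])

```text
t: 4.05
tool_pos: [0.6125, 0.1897, 0.1064]
tool_rot: [-1.501, 0.982, -1.541]
contact_force: [0.0, 7.1, 1.2]
opening: 0.0426
```

```bash
python3 - <<'E'
from h import *
st();rel([.611,.13,.105],pose(-0.02,25));shot('top','t2.png');shot('scene','s3.png')
E
```

```text
t 4.05 p [0.6125 0.1897 0.1064] F [0.01 7.14 1.22] op 0.0426 q [ 0.36  0.31  1.58 -0.41  1.42  0.48]
shift [0.0537, 0.0262, -0.0004] turn [-0.3, -0.17, -0.31]
```

View pics/s3.png

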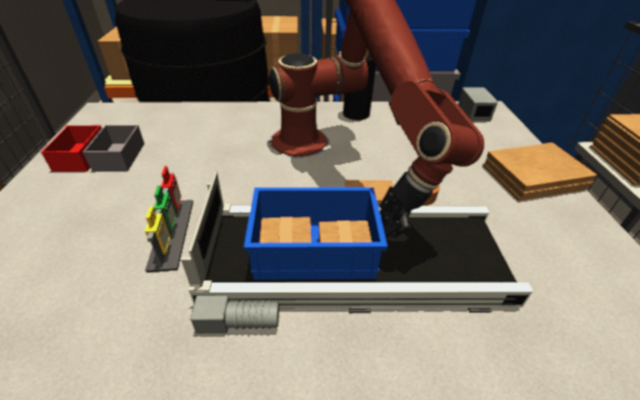

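View pics/t2.png

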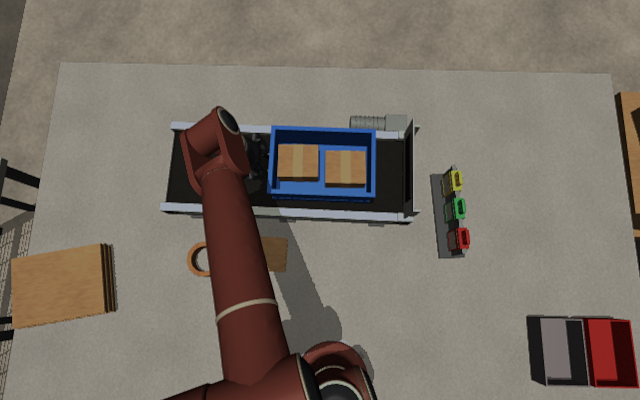

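The tote slides upright and square, and its nose is now at about column 376. I'll keep pushing.

>>> arm_command([
  [[0.011,0.005,0],[0,0,0],0.5],
  [[0.022,0.011,0],[0,0,0],0.5],
  [[0.032,0.016,0],[0,0,0],0.5],
  [[0.043,0.021,0],[0,0,0],0.5],
  [[0.054,0.026,0],[0,0,0],0.5],
])

```text
t: 4.65
tool_pos: [0.6116, 0.1289, 0.1061]
tool_rot: [-1.501, 0.982, -1.543]
contact_force: [0.2, 7.2, 1.9]
opening: 0.0426
```

```bash
python3 - <<'E'
from h import *
st();rel([.611,.10,.105],pose(-0.02,25));p=shot('top','t3.png')
cv2.imwrite('pics/t3a.png',cv2.resize(p['img'][110:230,230:430,::-1],None,fx=4,fy=4,interpolation=cv2.INTER_CUBIC))
E
```

```text
t 4.65 p [0.6116 0.1289 0.1061] F [0.23 7.22 1.91] op 0.0426 q [ 0.27  0.26  1.65 -0.43  1.37  0.41]
shift [0.0258, 0.0131, -0.0] turn [-0.32, -0.23, -0.26]
```

View pics/t3a.png

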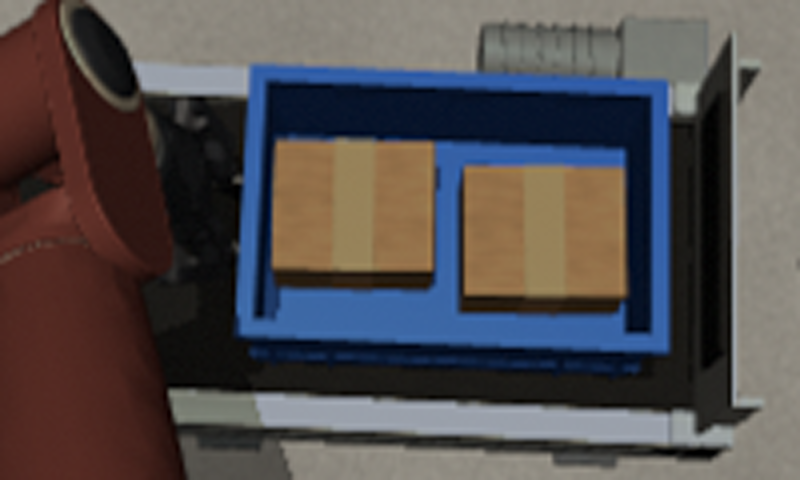

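>>> arm_command([
  [[0.005,0.0025,0],[0,0,0],0.5],
  [[0.009,0.005,0],[0,0,0],0.5],
  [[0.013,0.007,0],[0,0,0],0.5],
  [[0.018,0.009,0],[0,0,0],0.5],
])

```text
t: 5.1
tool_pos: [0.6115, 0.1082, 0.1061]
tool_rot: [-1.5, 0.982, -1.544]
contact_force: [-0.5, 6.5, 1.0]
opening: 0.0428
```

```bash
python3 - <<'E'
from h import *
st();rel([.611,.10,.105],pose(-0.02,25));p=shot('top','t4.png')
cv2.imwrite('pics/t4a.png',cv2.resize(p['img'][110:230,230:430,::-1],None,fx=4,fy=4,interpolation=cv2.INTER_CUBIC))
E
```

```text
t 5.1 p [0.6115 0.1082 0.1061] F [-0.55  6.45  0.99] op 0.0428 q [ 0.24  0.24  1.67 -0.43  1.36  0.38]
shift [0.007, 0.0044, -0.0003] turn [-0.34, -0.27, -0.26]
```

View pics/t4a.png

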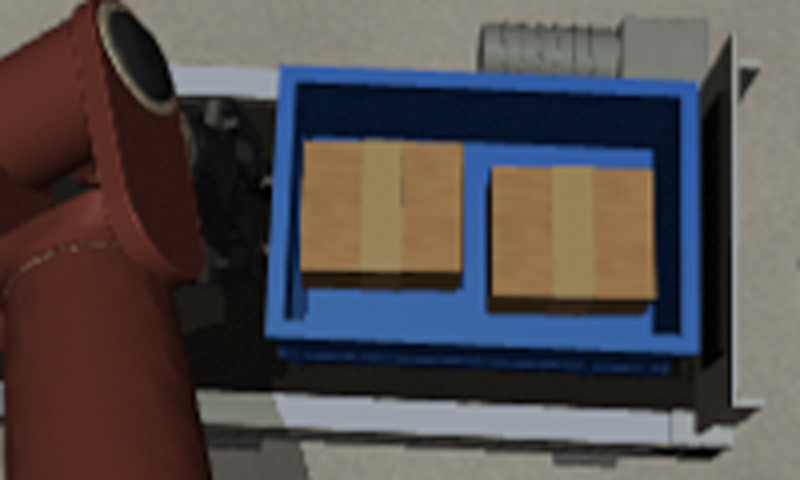

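>>> arm_command([
  [[0.0035,0.0015,0],[0,0,0],0.5],
  [[0.007,0.003,0],[0,0,0],0.5],
])

```text
t: 5.35
tool_pos: [0.6112, 0.1009, 0.1061]
tool_rot: [-1.499, 0.982, -1.543]
contact_force: [0.3, 5.5, 0.5]
opening: 0.0426
```

>>> arm_command([
  [[0.0035,0.0015,0],[0,0,0],0.5],
  [[0.007,0.003,0],[0,0,0],0.5],
])

```text
t: 5.55
tool_pos: [0.6113, 0.0968, 0.1061]
tool_rot: [-1.493, 0.986, -1.538]
contact_force: [-0.1, 22.0, 4.6]
opening: 0.043
```

```bash
python3 - <<'E'
from h import *
st();rel([.611,.10,.105],pose(-0.02,25));p=shot('top','t5.png')
cv2.imwrite('pics/t5a.png',cv2.resize(p['img'][110:230,230:430,::-1],None,fx=4,fy=4,interpolation=cv2.INTER_CUBIC))
E
```

```text
t 5.55 p [0.6113 0.0968 0.1061] F [-0.12 21.98  4.62] op 0.043 q [ 0.22  0.23  1.68 -0.43  1.34  0.36]
shift [-0.0034, -0.0003, -0.0004] turn [-0.42, -0.27, -0.77]
```

View pics/t5a.png

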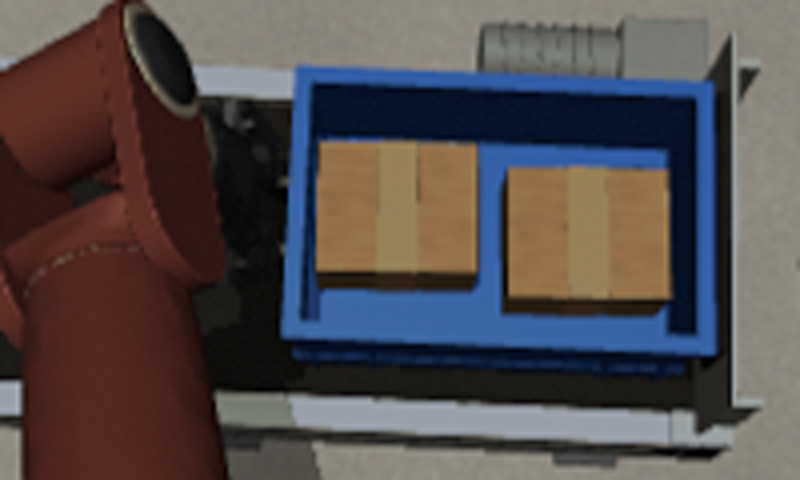

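The force rose to 22 N, so the tote is up against the stop (lip at crop column 715). I'll back off and lift.

>>> arm_command([
  [[-0.018,-0.008,0],[0,0,0],0.5],
  [[-0.054,-0.025,0],[0,0,0],0.5],
  [[-0.04,-0.06,0],[0,0,0],0.5],
  [[-0.01,-0.13,0],[0,0,0],0.5],
  [[0.01,-0.17,0],[0,0,0],0.5],
])

```text
t: 6.1
tool_pos: [0.6091, 0.1577, 0.2445]
tool_rot: [-1.497, 0.987, -1.537]
contact_force: [1.0, -0.3, -0.0]
opening: 0.0427
```

```bash
python3 - <<'E'
from h import *
st();rel([.575,-.2,.32],pose(-1.51))
a=shot('scene','s6.png');p=shot('top','t6.png')
import pickle;pickle.dump((a,p),open('ab6.pkl','wb'))
cv2.imwrite('pics/t6a.png',cv2.resize(p['img'][110:230,230:430,::-1],None,fx=4,fy=4,interpolation=cv2.INTER_CUBIC))
cv2.imwrite('pics/s6a.png',cv2.resize(a['img'][160:310,130:400,::-1],None,fx=2.9,fy=2.9,interpolation=cv2.INTER_CUBIC))
E
```

```text
t 6.1 p [0.6091 0.1577 0.2445] F [ 0.96 -0.26 -0.  ] op 0.0427 q [ 0.31  0.16  1.52 -0.41  1.59  0.35]
shift [0.3577, 0.0785, -0.0262] turn [-18.73, 83.87, 19.05]
```

View pics/t6a.png

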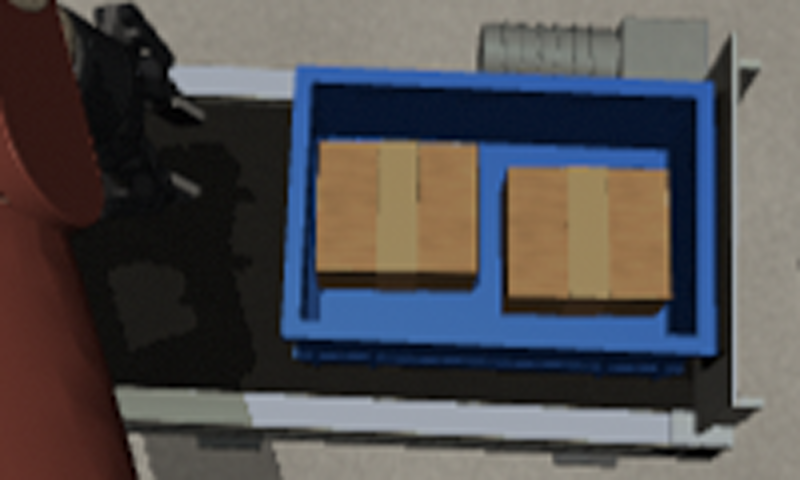

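View pics/s6a.png

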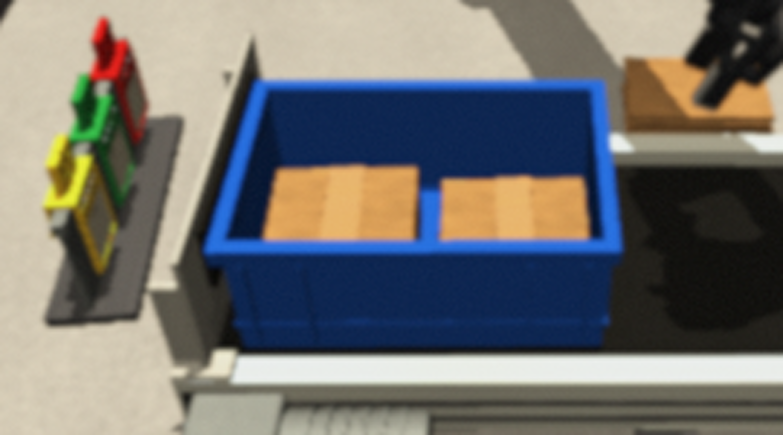

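```bash
cat > card.py <<'E'
from h import *
def edges(c,yaw):
    M=R.from_euler('z',yaw).as_matrix();B=[]
    for x0,x1,y0,y1,z0,z1 in [(-13,13,-30,30,0,4),(-5,5,-20,20,4,40),(10,13,-30,30,-80,0)]:
        V=np.array([[x,y,z] for x in(x0,x1) for y in(y0,y1) for z in(z0,z1)])/1e3@M.T+c
        for i in range(8):
            for j in(1,2,4):
                if not i&j:B.append((V[i],V[i|j]))
    return B
def overlay(p,B,r0,r1,c0,c1,f,fn):
    im=cv2.resize(p['img'][r0:r1,c0:c1,::-1],None,fx=f,fy=f,interpolation=cv2.INTER_CUBIC)
    for u,v in B:
        q=[proj(p,w) for w in(u,v)];q=[(int((k[1]-c0+.5)*f),int((k[0]-r0+.5)*f)) for k in q]
        cv2.line(im,q[0],q[1],(255,0,255),1)
    cv2.imwrite('pics/'+fn,im)
E
python3 - <<'E'
from card import *
import pickle
np.set_printoptions(precision=4,suppress=True)
a,b=pickle.load(open('ab6.pkl','rb'))
for n,q in dict(TL=(298,67),TR=(715,83),BR=(716,355),BL=(283,338)).items(): print(n,atz(b,(110+q[1]/4-.4,230+q[0]/4-.4),.175))
B=edges(np.array([.575,-.355,.12]),np.pi/2+.06)
overlay(b,B,160,220,430,480,10,'o1.png'); overlay(a,B,195,265,135,185,8,'o2.png')
i1=cv2.imread('pics/o1.png');i2=cv2.imread('pics/o2.png')
i2=cv2.resize(i2,(400,560))
c=np.zeros((600,800,3),np.uint8);c[:600,:400]=i1[:,:400];c[:560,400:]=i2;cv2.imwrite('pics/o3.png',c)
E
```

```text
TL [0.7125 0.0931 0.175 ]
TR [ 0.7072 -0.2059  0.175 ]
BR [ 0.5076 -0.2015  0.175 ]
BL [0.5131 0.0977 0.175 ]
```

View pics/o3.png

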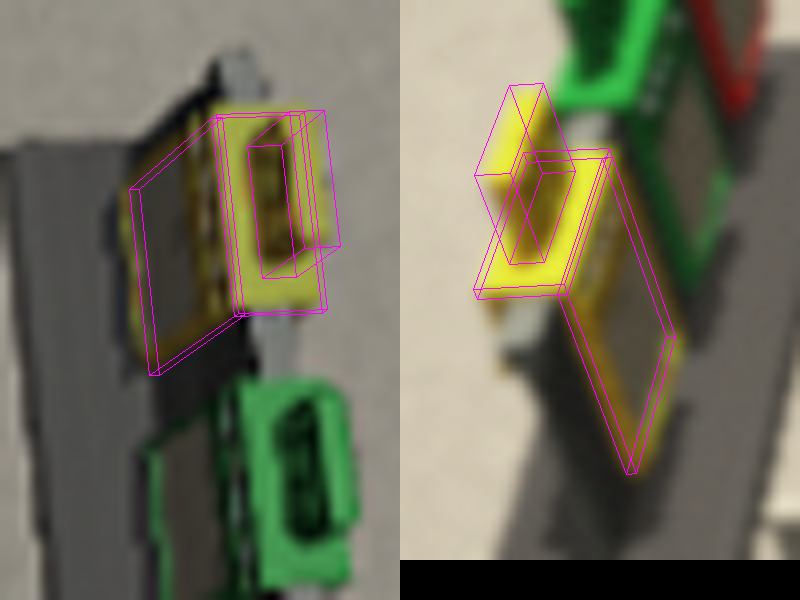

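```bash
python3 - <<'E'
from h import *
rel([.576,-.354,.27],pose(-1.51))
E
```

```text
shift [0.4751, 0.1943, -0.027] turn [-19.33, 83.63, 18.06]
```

>>> arm_command([
  [[0.475,0.194,-0.027],[-19.3,83.6,18.1],1],
  [[0.475,0.194,-0.027],[-19.3,83.6,18.1],1],
  [[0.475,0.194,-0.027],[-19.3,83.6,18.1],1],
  [[0.475,0.194,-0.027],[-19.3,83.6,18.1],1],
  [[0.475,0.194,-0.027],[-19.3,83.6,18.1],1],
])

```text
t: 6.7
tool_pos: [0.5926, -0.0934, 0.2567]
tool_rot: [-0.917, 1.624, -1.951]
contact_force: [1.0, -0.0, 0.6]
opening: 0.0855
```

```bash
python3 - <<'E'
from h import *
st();rel([.576,-.354,.27],pose(-1.51))
E
```

```text
t 6.7 p [ 0.5926 -0.0934  0.2567] F [ 0.97 -0.03  0.6 ] op 0.0855 q [-0.18  0.02  1.62 -0.23  1.55  0.6 ]
shift [0.1963, 0.0443, 0.167] turn [-9.55, 42.52, 9.6]
```

>>> arm_command([
  [[0.196,0.044,0.167],[-9.6,42.5,9.6],1],
  [[0.196,0.044,0.167],[-9.6,42.5,9.6],1],
  [[0.196,0.044,0.167],[-9.6,42.5,9.6],1],
  [[0.196,0.044,0.167],[-9.6,42.5,9.6],1],
  [[0.196,0.044,0.167],[-9.6,42.5,9.6],1],
])

```text
t: 7.2
tool_pos: [0.576, -0.3427, 0.269]
tool_rot: [-0.104, 2.175, -2.187]
contact_force: [0.9, 0.7, 0.6]
opening: 0.0851
```

>>> arm_command([
  [[0,0,0],[0,0,0],1],
])

```text
t: 7.3
tool_pos: [0.5732, -0.3495, 0.2683]
tool_rot: [-0.095, 2.18, -2.195]
contact_force: [-0.3, 0.6, -0.2]
opening: 0.0852
```

```bash
python3 - <<'E'
from card import *
st();rel([.576,-.354,.20],pose(-1.51))
w=shot('wrist','w1.png')
B=edges(np.array([.576,-.354,.12]),np.pi/2+.06)
overlay(w,B,0,400,0,640,1,'w1o.png')
E
```

```text
t 7.3 p [ 0.5732 -0.3495  0.2683] F [-0.31  0.6  -0.16] op 0.0852 q [-0.65  0.14  1.45 -0.01  1.55  0.84]
shift [-0.0031, 0.0683, 0.0042] turn [-0.39, 0.9, 0.6]
```

View pics/w1o.png

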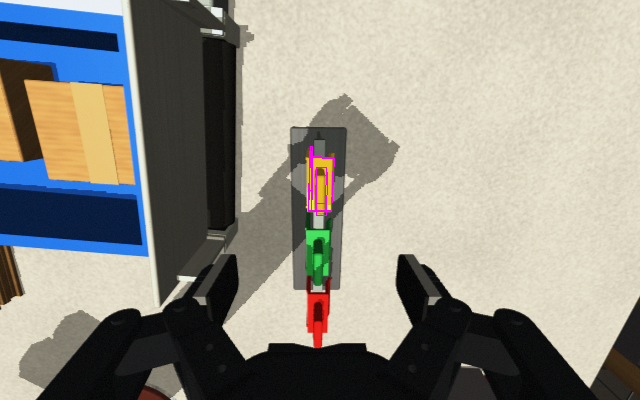

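The overlay lies on the yellow card at columns 308–335, rows 153–214. I'll descend.

>>> arm_command([
  [[-0.003,0.04,0.004],[-0.4,0.9,0.6],1],
  [[-0.003,0.068,0.004],[-0.4,0.9,0.6],1],
  [[-0.003,0.068,0.004],[-0.4,0.9,0.6],1],
])

```text
t: 7.65
tool_pos: [0.5737, -0.3478, 0.1931]
tool_rot: [-0.084, 2.202, -2.182]
contact_force: [0.1, -0.5, -1.1]
opening: 0.0856
```

```bash
python3 - <<'E'
from card import *
st();rel([.576,-.354,.131],pose(-1.51))
w=shot('wrist','w2.png')
overlay(w,edges(np.array([.576,-.354,.12]),np.pi/2+.06),0,400,0,640,1,'w2o.png')
E
```

```text
t 7.65 p [ 0.5737 -0.3478  0.1931] F [ 0.12 -0.53 -1.1 ] op 0.0856 q [-0.66  0.19  1.53  0.    1.44  0.85]
shift [-0.0025, 0.062, 0.0069] turn [0.54, 0.34, 0.57]
```

View pics/w2o.png

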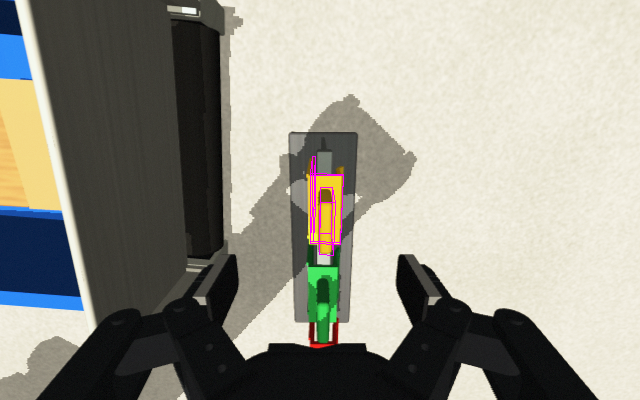

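>>> arm_command([
  [[-0.0025,0.0,0.0065],[0.5,0.3,0.6],1],
  [[-0.0025,0.03,0.0065],[0.5,0.3,0.6],1],
  [[-0.0025,0.055,0.0065],[0.5,0.3,0.6],1],
  [[-0.0025,0.055,0.0065],[0.5,0.3,0.6],1],
])

```text
t: 8.1
tool_pos: [0.5768, -0.3534, 0.1393]
tool_rot: [-0.067, 2.189, -2.189]
contact_force: [-0.8, 0.2, -0.8]
opening: 0.0851
```

```bash
python3 - <<'E'
from card import *
st();rel([.576,-.354,.131],pose(-1.51))
w=shot('wrist','w3.png')
E
```

```text
t 8.1 p [ 0.5768 -0.3534  0.1393] F [-0.84  0.24 -0.82] op 0.0851 q [-0.66  0.24  1.56  0.    1.34  0.85]
shift [0.0008, 0.0083, 0.0006] turn [0.01, 0.1, -0.06]
```

View pics/w3.png

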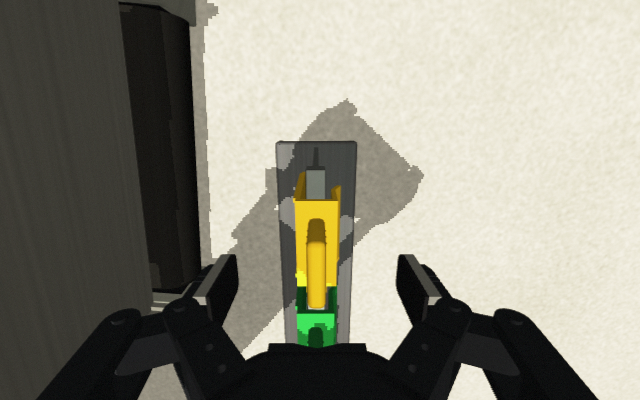

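The tab is centred between the jaws at column 317. I'll lower a little more and close.

>>> arm_command([
  [[0.001,0.007,0.0005],[0,0,0],1],
  [[0.001,0.007,0.0005],[0,0,0],0.1],
  [[0.001,0.007,0.0005],[0,0,0],0.0],
  [[0.001,0.007,0.0005],[0,0,0],0.0],
  [[0.001,0.007,0.0005],[0,0,0],0.0],
], force=50)

```text
t: 8.65
tool_pos: [0.577, -0.3549, 0.1352]
tool_rot: [-0.063, 2.185, -2.19]
contact_force: [1.0, -0.0, 0.9]
opening: 0.0282
```

>>> arm_command([
  [[0,0,0],[0,0,0],0],
  [[0,0,0],[0,0,0],0],
  [[0,0,0],[0,0,0],0],
])

```text
t: 8.95
tool_pos: [0.5771, -0.355, 0.1355]
tool_rot: [-0.063, 2.184, -2.19]
contact_force: [-0.6, -0.4, 0.5]
opening: 0.0089
```

```bash
python3 - <<'E'
from card import *
st();rel([.576,-.354,.131],pose(-1.51))
w=shot('wrist','w4.png')
E
```

```text
t 8.95 p [ 0.5771 -0.355   0.1355] F [-0.62 -0.44  0.55] op 0.0089 q [-0.66  0.24  1.57  0.    1.33  0.85]
shift [0.0011, 0.0045, -0.0011] turn [-0.17, 0.09, -0.26]
```

View pics/w4.png

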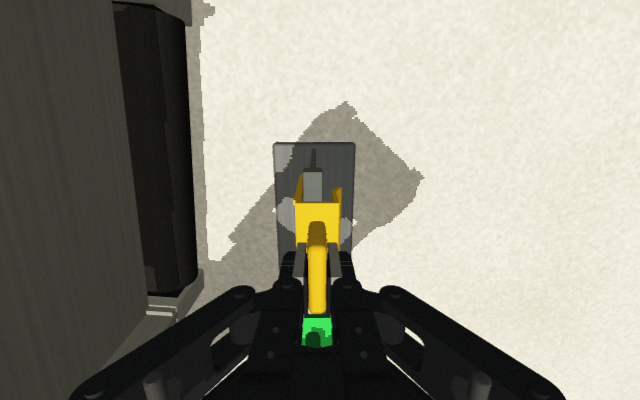

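>>> arm_command([
  [[0,-0.02,0],[0,0,0],0],
  [[0,-0.06,0],[0,0,0],0],
  [[0,-0.11,0],[0,0,0],0],
  [[0,-0.16,0],[0,0,0],0],
  [[0,-0.2,0],[0,0,0],0],
])

```text
t: 9.5
tool_pos: [0.5763, -0.3546, 0.3389]
tool_rot: [-0.061, 2.182, -2.191]
contact_force: [0.7, 0.2, 0.2]
opening: 0.0089
```

```bash
python3 - <<'E'
from card import *
st();rel([.517,-.03,.335],pose(-.018))
a=shot('scene','s7.png')
E
```

```text
t 9.5 p [ 0.5763 -0.3546  0.3389] F [0.68 0.16 0.22] op 0.0089 q [-0.66  0.13  1.36  0.    1.65  0.85]
shift [0.039, 0.0021, -0.3277] turn [-0.5, -85.4, -0.11]
```

View pics/s7.png

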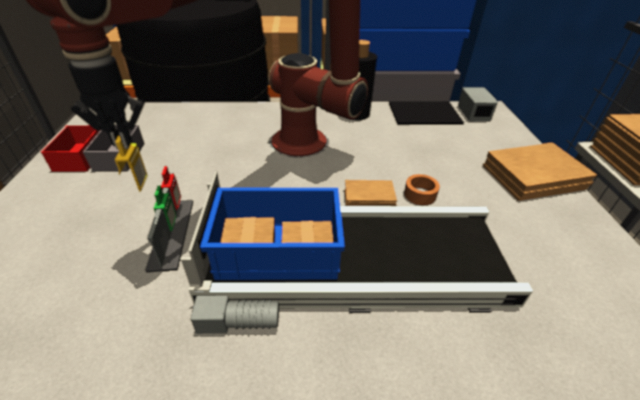

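The yellow card is in the gripper at (165,130), hanging clear. Red and green are still on the stand.

>>> arm_command([
  [[0.039,0.002,-0.328],[-0.5,-85.4,-0.1],0],
  [[0.039,0.002,-0.328],[-0.5,-85.4,-0.1],0],
  [[0.039,0.002,-0.328],[-0.5,-85.4,-0.1],0],
  [[0.039,0.002,-0.328],[-0.5,-85.4,-0.1],0],
  [[0.039,0.002,-0.328],[-0.5,-85.4,-0.1],0],
])

```text
t: 10.05
tool_pos: [0.5316, -0.1066, 0.339]
tool_rot: [-0.75, 1.73, -1.745]
contact_force: [0.9, 1.2, -1.3]
opening: 0.0091
```

```bash
python3 - <<'E'
from card import *
st();rel([.517,-.03,.335],pose(-.018))
E
```

```text
t 10.05 p [ 0.5316 -0.1066  0.339 ] F [ 0.95  1.19 -1.27] op 0.0091 q [-0.33 -0.19  1.67 -0.    1.66  0.42]
shift [-0.0459, 0.0035, -0.0631] turn [-0.44, -42.1, 0.18]
```

>>> arm_command([
  [[-0.046,0.0035,-0.063],[-0.4,-42.1,0.2],0],
  [[-0.046,0.0035,-0.063],[-0.4,-42.1,0.2],0],
  [[-0.046,0.0035,-0.063],[-0.4,-42.1,0.2],0],
  [[-0.046,0.0035,-0.063],[-0.4,-42.1,0.2],0],
  [[-0.046,0.0035,-0.063],[-0.4,-42.1,0.2],0],
])

```text
t: 10.55
tool_pos: [0.5169, -0.0295, 0.3345]
tool_rot: [-1.204, 1.217, -1.218]
contact_force: [0.9, 0.2, -0.9]
opening: 0.0089
```

>>> arm_command([
  [[0,0,0],[0,0,0],0],
  [[0,0,0],[0,0,0],0],
])

```text
t: 10.75
tool_pos: [0.5167, -0.0294, 0.334]
tool_rot: [-1.203, 1.22, -1.219]
contact_force: [1.0, 0.8, -0.8]
opening: 0.0087
```

```bash
python3 - <<'E'
from card import *
o=st();rel([.517,-.03,.275],pose(-.018))
import pickle
a=shot('scene','s8.png');b=shot('top','t8.png');w=shot('wrist','w8.png')
pickle.dump((a,b,w,o),open('ab8.pkl','wb'))
c=o['tool_pos']+[0,0,-.0155]
B=edges(c,np.pi-.018)
overlay(a,B,60,280,180,400,2.7,'o8.png')
E
```

```text
t 10.75 p [ 0.5167 -0.0294  0.334 ] F [ 0.99  0.79 -0.83] op 0.0087 q [-0.2  -0.25  1.72  0.    1.67 -0.19]
shift [0.0006, 0.059, 0.0003] turn [0.01, 0.24, -0.01]
```

View pics/o8.png

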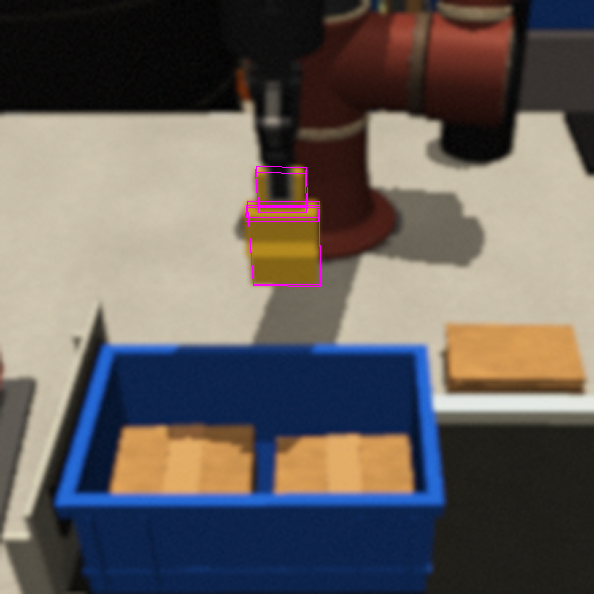

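View pics/w8.png

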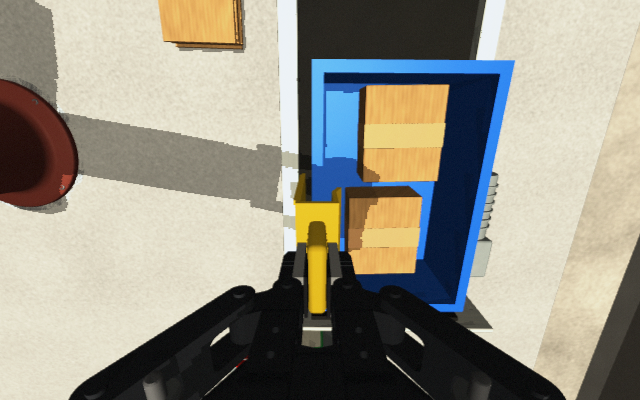

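View pics/t8.png

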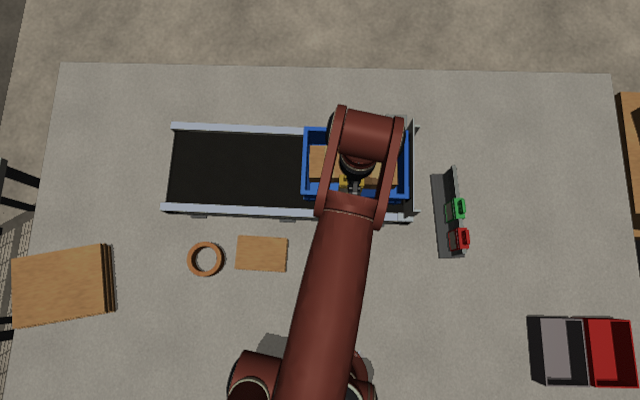

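```bash
python3 - <<'E'
from card import *
import pickle
a,b,w,o=pickle.load(open('ab8.pkl','rb'))
L=lambda y,off,z=.175:np.array([.5104+.018*(y+.05)+off,y,z])
B=[(L(.0977,k),L(-.02,k)) for k in(0,.012)]+[(L(.0977,0),L(.0977,.2))]
overlay(w,B,40,240,240,380,4,'o9.png')
im=cv2.imread('pics/o9.png');cv2.imwrite('pics/o9.png',cv2.resize(im[:600],(560,600)))
print(im.shape)
E
```

```text
(800, 560, 3)
```

View pics/o9.png

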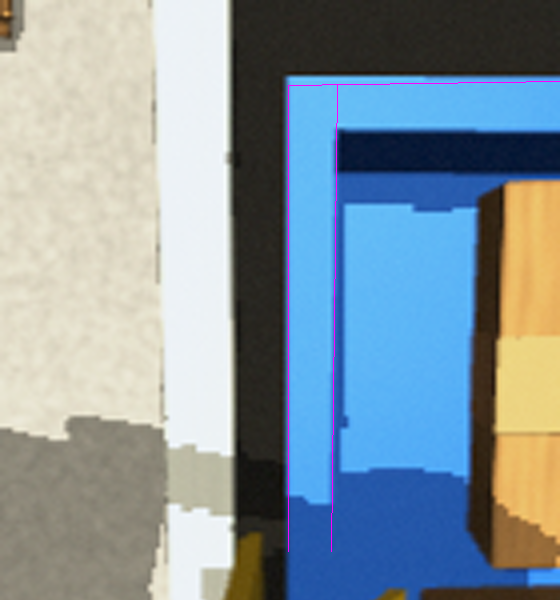

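The projected rim lines lie on the lip edges to within a pixel. I'll descend.

>>> arm_command([
  [[0.0005,0.03,0.0005],[0,0.2,0],0],
  [[0.0005,0.06,0.0005],[0,0.2,0],0],
  [[0.0005,0.09,0.0005],[0,0.2,0],0],
  [[0.0005,0.1,0.0005],[0,0.2,0],0],
  [[0.0005,0.1,0.0005],[0,0.2,0],0],
])

```text
t: 11.4
tool_pos: [0.5163, -0.0299, 0.2324]
tool_rot: [-1.203, 1.225, -1.219]
contact_force: [0.0, -0.5, -0.1]
opening: 0.0091
```

```bash
python3 - <<'E'
from card import *
o=st();rel([.517,-.03,.192],pose(-.018))
w=shot('wrist','w9.png');a=shot('scene','s9.png')
cv2.imwrite('pics/s9a.png',cv2.resize(a['img'][150:290,190:370,::-1],None,fx=4,fy=4,interpolation=cv2.INTER_CUBIC))
E
```

```text
t 11.4 p [ 0.5163 -0.0299  0.2324] F [ 0.05 -0.45 -0.06] op 0.0091 q [-0.2  -0.21  1.86  0.    1.5  -0.18]
shift [0.0001, 0.0404, 0.0008] turn [0.2, 0.05, -0.05]
```

View pics/w9.png

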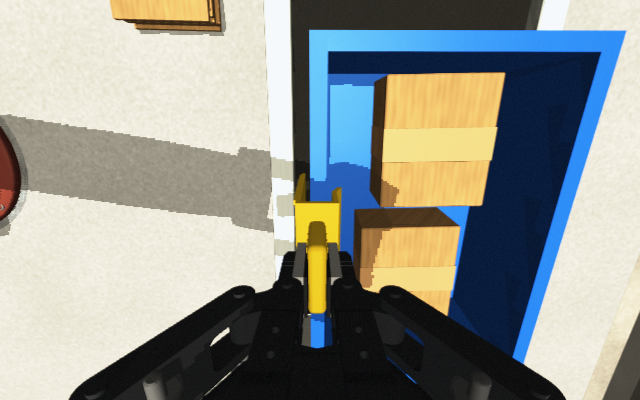

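View pics/s9a.png

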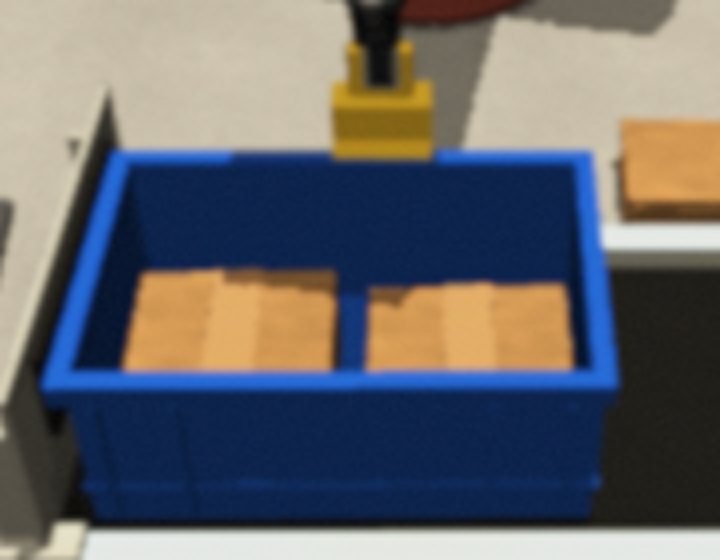

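The rim (columns 310–327) lies between the panel (300) and the tongue (336).

>>> arm_command([
  [[0,0.01,0.0007],[0.2,0,0],0],
  [[0,0.02,0.0007],[0.2,0,0],0],
  [[0,0.028,0.0007],[0.2,0,0],0],
  [[0,0.036,0.0007],[0.2,0,0],0],
  [[0,0.036,0.0007],[0.2,0,0],0],
])

```text
t: 12.0
tool_pos: [0.5179, -0.03, 0.1978]
tool_rot: [-1.199, 1.22, -1.223]
contact_force: [-0.2, 0.4, -0.1]
opening: 0.009
```

```bash
python3 - <<'E'
from card import *
o=st();rel([.517,-.03,.1905],pose(-.018))
w=shot('wrist','w10.png')
E
```

```text
t 12.0 p [ 0.5179 -0.03    0.1978] F [-0.16  0.41 -0.1 ] op 0.009 q [-0.2  -0.18  1.89  0.    1.43 -0.19]
shift [-0.0, 0.0073, -0.0009] turn [-0.15, 0.07, -0.02]
```

View pics/w10.png

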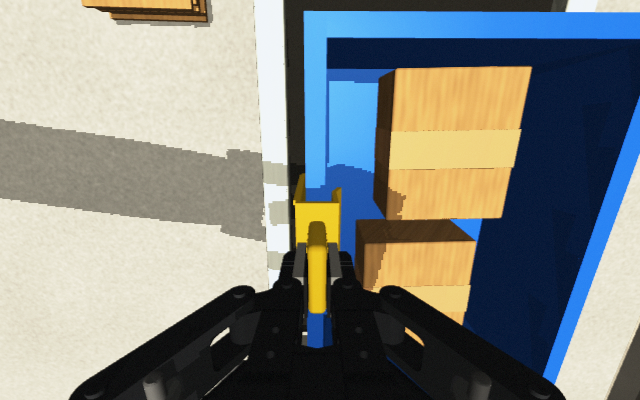

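>>> arm_command([
  [[0,0.003,-0.001],[0,0,0],0],
  [[0,0.006,-0.001],[0,0,0],0],
  [[0,0.007,-0.001],[0,0,0],0],
  [[0,0.007,-0.001],[0,0,0],0],
])

```text
t: 12.45
tool_pos: [0.5173, -0.0301, 0.1916]
tool_rot: [-1.198, 1.219, -1.223]
contact_force: [0.1, -0.0, -0.3]
opening: 0.0096
```

```bash
python3 - <<'E'
from card import *
o=st()
E
```

```text
t 12.45 p [ 0.5173 -0.0301  0.1916] F [ 0.12 -0.02 -0.31] op 0.0096 q [-0.2  -0.18  1.9   0.    1.42 -0.19]
```

>>> arm_command([
  [[0,0.001,0],[0,0,0],0],
  [[0,0.002,0],[0,0,0],0],
  [[0,0.002,0],[0,0,0],0],
])

```text
t: 12.75
tool_pos: [0.5175, -0.0301, 0.1904]
tool_rot: [-1.198, 1.218, -1.224]
contact_force: [-1.5, -0.1, 3.6]
opening: 0.0092
```

```bash
python3 - <<'E'
from card import *
o=st()
E
```

```text
t 12.75 p [ 0.5175 -0.0301  0.1904] F [-1.53 -0.11  3.63] op 0.0092 q [-0.2  -0.18  1.9   0.    1.41 -0.19]
```

The hook is seated: 3.6 N at z 0.190, as predicted. I'll open a little and retreat upward.

>>> arm_command([
  [[0,0,0],[0,0,0],0.2],
  [[0,0,0],[0,0,0],0.3],
  [[0,0,0],[0,0,0],0.4],
  [[0,0,0],[0,0,0],0.4],
  [[0,0,0],[0,0,0],0.4],
])

```text
t: 13.25
tool_pos: [0.5175, -0.0301, 0.1903]
tool_rot: [-1.198, 1.218, -1.223]
contact_force: [0.8, 1.0, -0.9]
opening: 0.0341
```

>>> arm_command([
  [[0,-0.01,0],[0,0,0],0.4],
  [[0,-0.03,0],[0,0,0],0.4],
  [[0,-0.07,0],[0,0,0],0.4],
  [[0,-0.12,0],[0,0,0],0.4],
  [[0,-0.16,0],[0,0,0],0.4],
])

```text
t: 13.75
tool_pos: [0.5169, -0.0301, 0.3539]
tool_rot: [-1.197, 1.216, -1.225]
contact_force: [0.2, 0.3, -0.1]
opening: 0.0343
```

```bash
python3 - <<'E'
from card import *
o=st()
w=shot('wrist','w11.png');a=shot('scene','s11.png');b=shot('top','t11.png')
B=edges(np.array([.5168,-.03,.175]),np.pi-.018)
overlay(w,B,0,400,0,640,1.2,'w11o.png')
overlay(a,B,150,290,180,370,4,'s11o.png')
E
```

```text
t 13.75 p [ 0.5169 -0.0301  0.3539] F [ 0.22  0.34 -0.11] op 0.0343 q [-0.2  -0.25  1.7   0.    1.69 -0.19]
```

View pics/w11o.png

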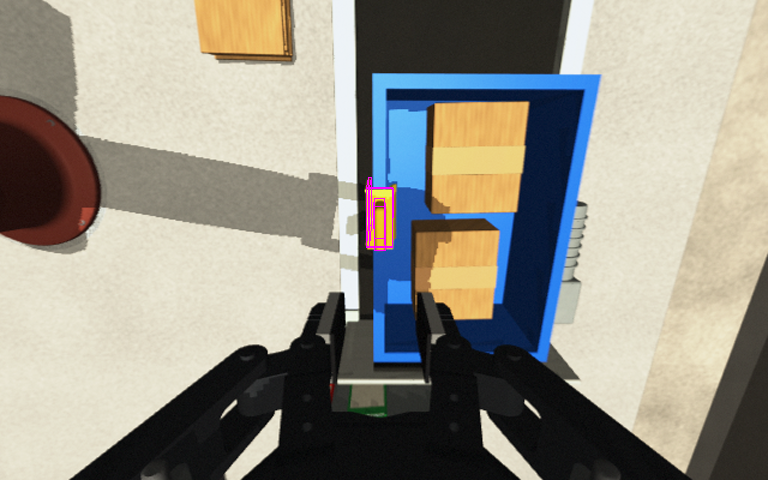

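View pics/s11o.png

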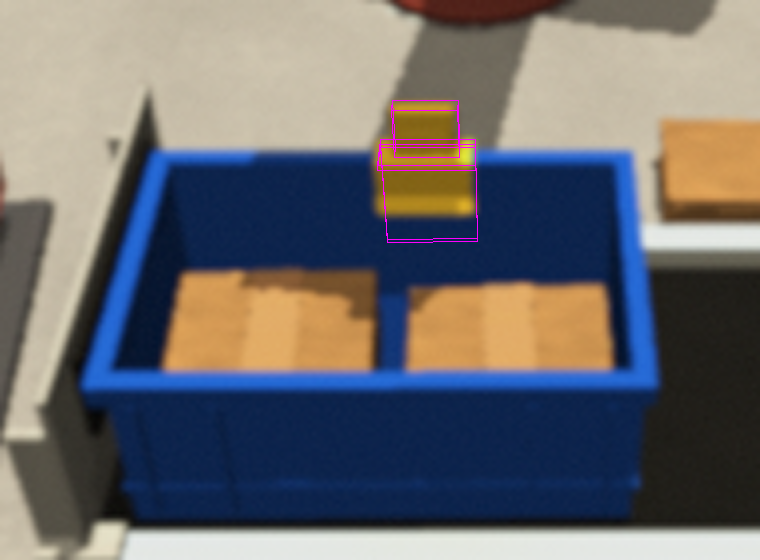

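The card sits on the rim and matches the model in both views. I'll move the arm aside to check the gap at the stop.

>>> arm_command([
  [[-0.05,0,-0.04],[0,0,0],0.4],
  [[-0.1,0,-0.07],[0,0,0],0.4],
  [[-0.15,0,-0.1],[0,0,0],0.4],
  [[-0.2,0,-0.1],[0,0,0],0.4],
  [[-0.25,0,-0.1],[0,0,0],0.4],
])

```text
t: 14.4
tool_pos: [0.4222, 0.1961, 0.3533]
tool_rot: [-1.193, 1.212, -1.229]
contact_force: [1.0, -1.1, 1.1]
opening: 0.0341
```

```bash
python3 - <<'E'
from card import *
o=st()
a=shot('scene','s12.png');b=shot('top','t12.png')
cv2.imwrite('pics/t12a.png',cv2.resize(b['img'][110:230,280:430,::-1],None,fx=5,fy=5,interpolation=cv2.INTER_CUBIC))
cv2.imwrite('pics/s12a.png',cv2.resize(a['img'][165:300,180:290,::-1],None,fx=4.4,fy=4.4,interpolation=cv2.INTER_CUBIC))
E
```

```text
t 14.4 p [0.4222 0.1961 0.3533] F [ 0.99 -1.08  1.15] op 0.0341 q [ 0.28 -0.39  1.8  -0.01  1.71  0.29]
```

View pics/t12a.png

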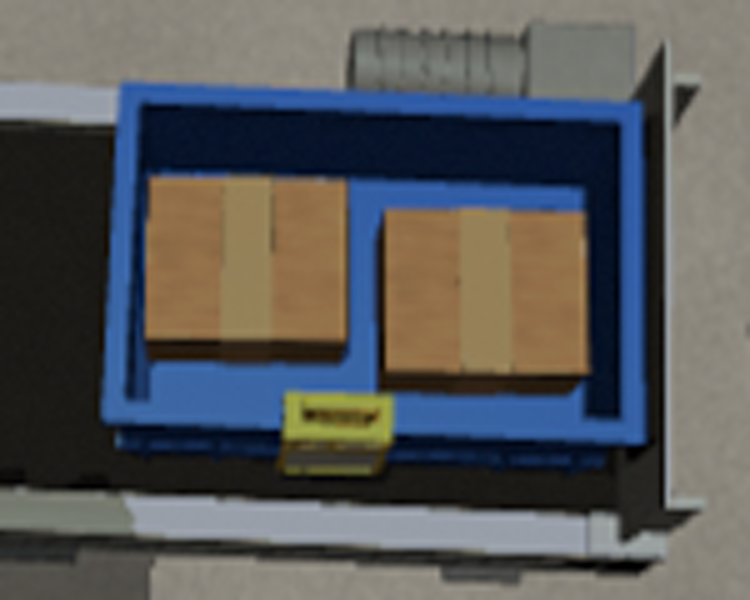

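View pics/s12a.png

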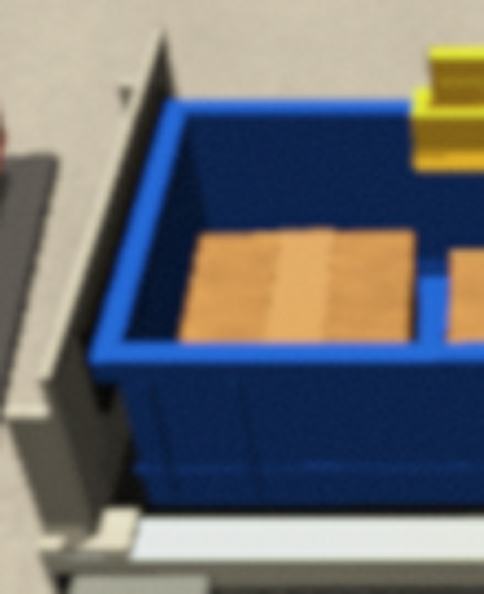

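View pics/t12.png

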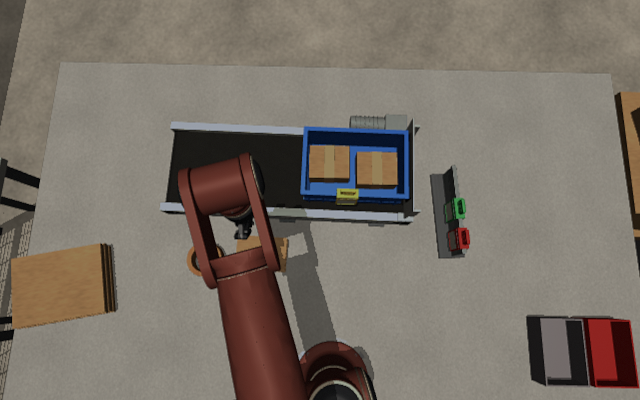

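```bash
python3 - <<'E'
from card import *
st();print(ctrl.finish_job())
E
```

```text
t 14.5 p [0.4218 0.1994 0.3525] F [ 0.13 -0.99  0.83] op 0.0341 q [ 0.28 -0.38  1.8  -0.    1.71  0.29]
the job is handed in; nothing more can be done
None
```

I pushed the tote upright along the belt to the end stop, then hung the yellow card on the near rim with the card outside. I handed the job in at 14.5 s of the 70 s; no verdict was reported.

- **Tote at the stop:** The push force rose from about 7 N to 22 N on contact. In the last top picture the nose is where it was while pressed. The tote's yaw was about 0.018 rad, which matches the conveyor's, so it sits square. I inferred the gap at the stop from that force rise and the unchanged position. I could not measure the rubber face itself.
- **Card on the rim:** Seating gave 3.6 N at the height I expected. After release, the wrist and scene pictures matched the card's outline drawn at the seated pose: upright, within about 2 mm of the lip's centre line and about 20 mm from its middle.
- **Everything else:** The red and green cards look unmoved in the last top picture. The arm did not touch the tape roll or the pads, though it partly hid them in that picture. The arm ended clear of everything, and none of my checks failed or disagreed.

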